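# Pack a desk kit case in two layers and check the divider's catch

## Robot

A 7-joint arm with a two-finger parallel gripper is mounted at the origin on the work surface; the furniture and walls round the work are solid. World frame = base frame: x ahead of the robot, y to its left, z up, the work surface at z = 0. Lengths are in m, angles in degrees, forces in N, time in s.
With the tool pointing down it reaches from about 0.4 to 0.9 m from the base axis. Payload 5.5 kg.
Tool frame: the origin (TCP) lies midway between the tips of the shut fingers; the grasp point (between the pads) lies 19 mm behind it (robot.hold_point_z is the distance from the TCP to the grasp point, in m); z points along the fingers, y is the line along which they close (so a half turn about z gives the same grasp; the last joint's range is limited). The gripper opens to 85 mm and grips with 20 to 120 N. Pads are 22 mm wide; open, the fingers measure 114 mm over their backs; the gripper's body (76 mm by 85 mm) begins 54 mm behind the grasp point. The pads swing forward as they close: fully open they stand 13 mm farther back than shut.
Start: joints at [89.45, 28.699, -24.465, 88.831, 12.651, 65.22, -12.049], TCP at [0.175, -0.626, 0.231] pointing down, gripper open.
Joint ranges: [-164.97, 164.97], [-17.58, 116.51], [-87.97, 89.64], [11.32, 138.91], [-80.73, 260.73], [10.89, 115.49], [-147.41, 147.41]. Speed limits (degrees/s): [147.25, 147.25, 180, 180, 180, 180, 180].

## Interface

Orientations are given as [roll, pitch, yaw] about the fixed x, y, z axes, in that order (R = Rz(yaw) Ry(pitch) Rx(roll)).
In Python, from station import robot, snapshot, get_calibration gives the robot as it stands.
- The arm moves only by the tool move_arm, never from a script. Its argument "moves" is a list that holds one entry, the list of rows, each a list of 5 numbers: the opening, from -1 (shut) to 1 (fully open), then the shift along the world's x, y, z as a fraction of full scale, then the turn about the world's z as a fraction of full scale. A call has 1 to 8 rows; each row is the pose to reach, as a shift and turn from the pose commanded when the call began, turning the shorter way round; what a row does not reach only later rows make up. Full scale, the value 1, is 0.4 m for a shift and 360 degrees for a turn. A row lasts 1/8 s, in which the tool goes at most 62.5 mm and 10.7 degrees, less where a joint would pass 70% of its speed; a pose out of reach is approached as far as the arm can. A call with a number of a shift or a turn outside -1 to 1 is refused whole. A call with a gripper value outside its range is refused whole. The fingers move at their own pace and stop on an object; "squeeze" is the grip in N (left out, the last holds). Time passes only in rows, so rows that repeat a pose let the fingers close. It gives the time, the measured TCP pose, the force, the opening and the grip force at its end, in the units of the state.
- robot.read_state(): the state, without advancing time (a new reading comes with each control period).
- snapshot(name): name is "scene" or "side" or "wrist"; returns the picture (420x560x3 uint8, blue, green, red); there is no depth.
- get_calibration(name): a dict with "intrinsics" (3x3 intrinsics, pixels), "k1" (the pictures are not rectified: a ray, as slopes to the right and down, at radius r is drawn at 1 + k1 r^2 times it, then the intrinsics apply), "rvec" (rotation vector, rad) and "tvec" (3), from world to camera coordinates, as OpenCV has them. Camera axes: x right, y down, z forward; pixel columns grow to the right and rows downward; lengths in m; the calibration is good to about 2 mm. A picture is of the moment at which its call begins: read the wrist's pose just before it. get_calibration takes no time and is no camera call; for the wrist camera it gives the pose at the moment of the call.
- robot.close_job(): hands the job in; it is judged then, once.
The state is a dict: "time": time; "joint_positions": joint angles; "qd": joint speeds; "effort": joint torques, N m; "tcp_pos": TCP position; "orientation": TCP orientation; "contact_force": force on the tool from outside, world axes, zero at the start; "moment": the same for the moment, N m; "width": opening from 0.0 (shut) to 1.0 (fully open); "grasp_force": force on a finger pad.
Only numpy, scipy, OpenCV 4.12 (cv2) and the standard library are available. Lean on these libraries where they do the work, as an engineer would, in place of code of your own. Each camera call takes 0.05 s, during which the arm holds its last target. There are 200 camera calls.

## Task

Pack the grey kit case in layers: first lay the stamp pad and the red marker side by side, flat on the case floor; then fit the white divider plate over them, its thin edge hooked under the fixed orange keeper and its opposite edge gently pressed down until the sprung orange catch snaps over it. Tug the plate upward by its handle to check that the catch holds (press again if it gives), then let go and lay the stapler on the plate, base down, beside the handle. Leave the other things on the desk where they are.

Things in the scene. Friction and masses are not known exactly. Their poses are not given: they have to be found in the camera images.
- case: Open grey plastic kit case, fixed, 160 x 206 x 52 mm, origin at the centre of its underside, z up, x from the keeper wall (-x, away from the robot) to the catch wall (+x, nearer the robot). Walls 5 mm, inside 150 (x) by 196 mm (y). Floor top at z = 4. Along both y walls runs a ledge 12 mm wide, top at z = 34, on which the divider rests; so the floor is 172 mm wide in y.
- keeper (a point): Middle of the inner lower edge of the fixed orange keeper lip on the case's -x wall (x = -65, z = 46 in the case, axes of the case). The lip is 60 mm wide in y, reaches 10 mm in from the wall (x = -75 to -65) and spans z = 46 to 52.
- catch: Sprung orange catch in the middle of the case's +x wall; origin and axes are those of the case when it is at rest. It slides outward (+x) up to 10 mm; spring 1.25 N at rest plus 0.25 N per mm. To be pushed aside by the plate's edge coming down: some 5 to 15 N at the press spot, then it snaps back over the plate.
- nose (a point): Middle of the tip of the catch's nose, on its flat underside (x = 67, z = 42.5 in the case at rest). The nose is 30 mm wide in y; above the tip a ramp rises outward at about 58 degrees to z = 60. A seated plate's top (z = 40) has 2.5 mm of vertical play under it.
- divider: White plate, loose, 147 (x) x 186 (y) x 6 mm, about 160 g, origin at the centre of its underside. -x edge: 4 mm thin over 14 mm, goes under the keeper; +x edge goes under the catch. Seated, its axes are the case's, underside at z = 34 there; play 1.5 mm in x, 5 in y. It goes in only tilted: +x edge raised about 10 to 14 degrees, -x edge under the keeper to the wall, then +x edge down.
- handle (a point): Middle of the handle's top, z = 36 in the plate (axes of the plate). The handle is a solid black bar in the plate's centre, 12 mm thick (x), 60 mm long (y), from the plate's top (z = 6) up to z = 36.
- press_spot (a point): Where to press the divider: orange mark on the plate's top, 48 mm from its centre towards the catch edge (its frame is that of the plate).
- catch_edge (a point): Middle of the top rim of the plate's +x (catch) edge: x = 73.5, z = 6 in the plate. Held by the catch it stays below about z = 43.5 in the case (40 at rest); not yet held, it stands at about z = 50 or more.
- stamp_pad: Light grey tin stamp pad with a dark blue label, 56 (x) x 86 (y) x 16 mm, lying flat, origin at the centre of its underside. 80 g or so. Belongs on the case floor.
- marker: Red marker pen lying flat, 19 (x) x 130 (along y) x 17 mm, origin at the centre of its underside. Belongs on the case floor.
- stapler: Red-topped stapler standing on its black base, 34 (x) x 158 (along y) x 50 mm, origin at the centre of its underside; its arm is fixed and is 24 mm wide from z = 32 to 50. About 260 g. Belongs on top of the divider, upright, lengthwise parallel to the handle and beside it.
- mug: Bystander: dark blue mug, 91 mm tall.
- desk_clock: Bystander: small wooden desk clock, 88 mm tall.
- tape_dispenser: Bystander: black tape dispenser, 83 mm tall.
- glue_stick: Bystander: glue stick standing upright, 28 mm in diameter, 92 mm tall.
Not all that is in view belongs to the job. There is more than one size of the stamp_pad; the job needs the largest.

How it is judged (in metres and radians):
On the way, in this order (a step that is already met when the one before it is completed fails the run):
1. the stamp pad and the marker lie flat on the case floor, let go (z of stamp_pad in the frame of case between 0 and 0.0085 m and x of stamp_pad in the frame of case between -0.073 and 0.073 m and y of stamp_pad in the frame of case between -0.09 and 0.09 m and angle between each of stamp_pad, marker's own z axis and vertical below 0.12 rad and z of marker in the frame of case between 0 and 0.0085 m and x of marker in the frame of case between -0.073 and 0.073 m and y of marker in the frame of case between -0.09 and 0.09 m and contact force between the fingers and stamp_pad below 0.05 N and contact force between the fingers and marker below 0.05 N), for 0.2 s.
2. the divider lies over them, hooked under the keeper and snapped under the catch, not yet tugged (z of stamp_pad in the frame of case between 0 and 0.0085 m and x of stamp_pad in the frame of case between -0.073 and 0.073 m and y of stamp_pad in the frame of case between -0.09 and 0.09 m and angle between each of stamp_pad, marker's own z axis and vertical below 0.12 rad and z of marker in the frame of case between 0 and 0.0085 m and x of marker in the frame of case between -0.073 and 0.073 m and y of marker in the frame of case between -0.09 and 0.09 m and z of divider in the frame of case between 0.03 and 0.0415 m and z of catch_edge in the frame of case below 0.0445 m and x of catch_edge in the frame of case between 0.066 and 0.079 m and angle between the x axis of divider and the x axis of case, either way round below 0.1 rad and angle between divider's own z axis and vertical below 0.07 rad and contact force between catch and divider below 0.5 N), for 0.15 s.
3. the divider is pulled up by its handle and the catch holds it (the catch bears at least 1.5 N) (z of divider in the frame of case between 0.03 and 0.0415 m and z of catch_edge in the frame of case below 0.0445 m and x of catch_edge in the frame of case between 0.066 and 0.079 m and angle between the x axis of divider and the x axis of case, either way round below 0.1 rad and angle between divider's own z axis and vertical below 0.07 rad and contact force between catch and divider above 1.5 N and contact force between the fingers and divider above 1 N), for 0.05 s.
4. the stapler stands on the held divider (z of stamp_pad in the frame of case between 0 and 0.0085 m and x of stamp_pad in the frame of case between -0.073 and 0.073 m and y of stamp_pad in the frame of case between -0.09 and 0.09 m and angle between each of stamp_pad, marker's own z axis and vertical below 0.12 rad and z of marker in the frame of case between 0 and 0.0085 m and x of marker in the frame of case between -0.073 and 0.073 m and y of marker in the frame of case between -0.09 and 0.09 m and z of divider in the frame of case between 0.03 and 0.0415 m and z of catch_edge in the frame of case below 0.0445 m and x of catch_edge in the frame of case between 0.066 and 0.079 m and angle between the x axis of divider and the x axis of case, either way round below 0.1 rad and angle between divider's own z axis and vertical below 0.07 rad and z of stapler in the frame of divider between 0.003 and 0.0095 m and x of stapler in the frame of divider between -0.07 and 0.07 m and y of stapler in the frame of divider between -0.04 and 0.04 m and angle between stapler's own z axis and vertical below 0.1 rad), for 0.2 s.
At the end, for the whole second after the job is handed in: Pad and marker flat on the case floor (within 4.5 mm, 7 degrees); the divider is held by the catch (catch edge at most 44.5 mm up in the case, level within 4 and square within 5.7 degrees); the stapler is base down on it (3.5 mm, 6 degrees; centre within 70 mm in x, 40 in y); all released, at rest (all of step 4 and linear speed of each of stamp_pad, marker, divider, stapler below 0.02 m/s); the robot touches nothing.
It fails at once if a bystander (mug, clock, tape dispenser, glue stick) is moved by more than 30 mm (distance of any of mug, desk_clock, tape_dispenser, glue_stick from where it was at the start of the episode above 0.03 m).
It fails at once if the divider is rammed into the case with more than 90 N (contact force between divider and case above 90 N).
It also fails if it takes over 72 s, if anything falls off the work surface, if the arm or the gripper's body presses on something with over 40 N, if the wrist force passes 120 N, or if a joint passes its speed limit or range.

## Working session

There is one attempt and no reset: what is moved stays moved. The work goes in short steps, Python scripts to look and compute and a tool call to move; the robot and the scene stay as the last step left them, time stands still between calls to the robot, and variables do not carry over. Pictures are saved under pics/ and viewed, at most 10 in all, crops included, and the job is handed in when it is done.

Besides the shell and the picture viewer there is one more tool, called as name(argument=value, ...) on one line, values as JSON. move_arm: Moves the arm, as the interface text tells. Shift numbers are shares of 0.4 m and turn numbers shares of 360 degrees, none past 1 either way. Its arguments: {"type":"object","properties":{"moves":{"type":"array"},"squeeze":{"type":"number"}},"required":["moves"]}

```bash
mkdir -p pics
cat > h.py <<'E'
import numpy as np,cv2
from station import robot,snapshot,get_calibration
def cal(n):
    c=get_calibration(n);return np.array(c["intrinsics"],float),float(c["k1"]),np.array(c["rvec"],float),np.array(c["tvec"],float)
def w(n,px,z,c=None):
    K,k1,r,t=c or cal(n)
    u=cv2.undistortPoints(np.array(px,float).reshape(-1,1,2),K,np.array([k1,0,0,0.]))[:,0]
    R=cv2.Rodrigues(r)[0];o=-R.T@t.ravel()
    d=np.c_[u,np.ones(len(u))]@R
    z=np.broadcast_to(z,(len(u),))
    return o+d*((z-o[2])/d[:,2])[:,None]
def proj(n,P,c=None):
    K,k1,r,t=c or cal(n)
    return cv2.projectPoints(np.array(P,float).reshape(-1,1,3),r,t,K,np.array([k1,0,0,0.]))[0][:,0]
E
python3 - <<'E'
from h import *
for n in("scene","side","wrist"):
    cv2.imwrite(f"pics/{n}0.png",snapshot(n)); c=cal(n);R=cv2.Rodrigues(c[2])[0]; print(n,(-R.T@c[3].ravel()).round(3),R[2].round(2))
a=cv2.imread("pics/scene0.png");cv2.imwrite("pics/s0.png",cv2.resize(a,(800,600),interpolation=cv2.INTER_CUBIC))
print(robot.read_state())
E
```

```text
scene [0.04  0.702 1.118] [ 0.37 -0.51 -0.77]
side [ 0.583 -1.094  0.825] [-0.04  0.82 -0.57]
wrist [ 0.244 -0.607  0.373] [-0.27 -0.07 -0.96]
{'time': 0.15, 'joint_positions': array([ 89.45063052,  28.74154439, -24.45383053,  88.87595852,
        12.65090616,  65.22047099, -12.05144275]), 'qd': array([ 0.09479159, -0.15739957,  0.02552206, -0.09551034,  0.08597962,
        0.06322323, -0.01749974]), 'effort': array([-6.29718546e-03, -5.70044303e+01, -5.82528457e+00, -2.81287014e+01,
        1.05824260e-02,  7.90284423e-03,  7.41791439e-06]), 'tcp_pos': array([ 0.17493116, -0.62547633,  0.23050697]), 'orientation': array([-1.79914790e+02, -2.46395654e-03,  1.56279518e+01]), 'contact_force': array([0.10233916, 0.20034493, 0.48533978]), 'moment': array([-0.01444646, -0.0183849 ,  0.01014939]), 'grasp_force': 0.0, 'width': 0.9992787100745109}
```

View pics/s0.png

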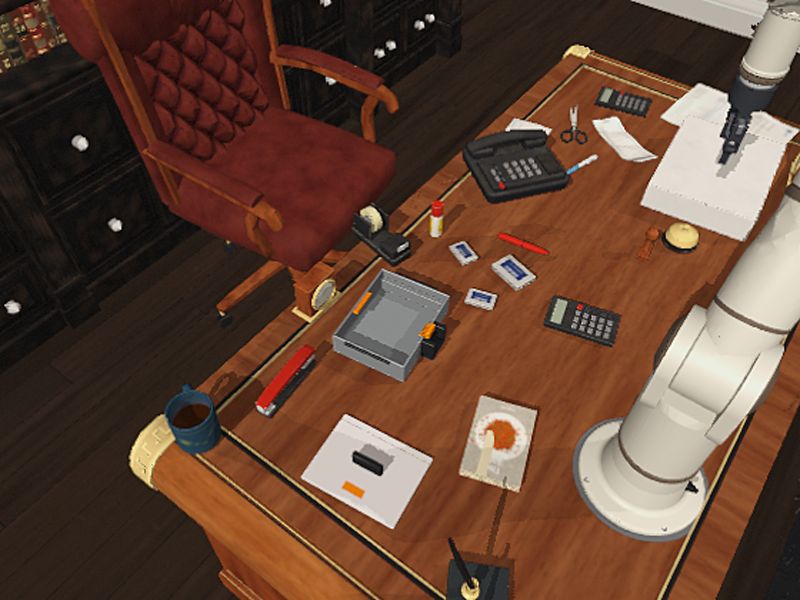

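View pics/side0.png

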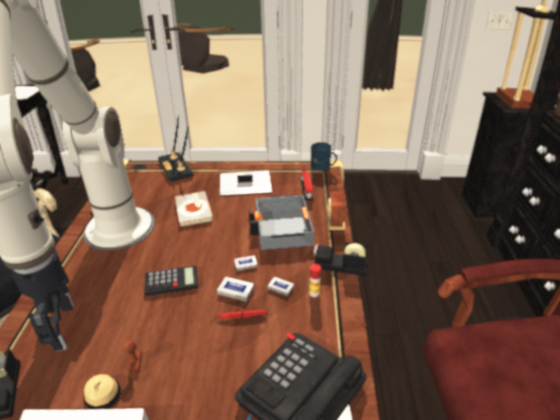

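Candidates for the pad, in 800x600 scene pixels: (463,252), (513,271) and (481,298). The middle one looks largest. Candidates for the red marker: the pen at (523,243), and not the stapler at (286,380). The calculators, phone, hand stamp and blue pen aren't part of the job. I'll check close crops next.

Run:
```python
from h import *
a=cv2.imread("pics/scene0.png")
def crop(x0,y0,x1,y1,s,f):
    b=cv2.resize(a[y0:y1,x0:x1],None,fx=s,fy=s,interpolation=cv2.INTER_CUBIC)
    for x in range((x0+9)//10*10,x1,10):
        cv2.line(b,(int((x-x0)*s),0),(int((x-x0)*s),4 if x%50 else 600),(0,255,255),1); 
        if x%20==0: cv2.putText(b,str(x),(int((x-x0)*s),14),0,.35,(0,255,255),1)
    for y in range((y0+9)//10*10,y1,10):
        cv2.line(b,(0,int((y-y0)*s)),(4 if y%50 else 800,int((y-y0)*s)),(0,255,255),1)
        if y%20==0: cv2.putText(b,str(y),(6,int((y-y0)*s)+4),0,.35,(0,255,255),1)
    cv2.imwrite(f,b)
crop(225,155,390,275,4.84,"pics/cA.png")
crop(170,235,310,340+30,4.4,"pics/cB.png")
```

```text
(no output)
```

View pics/cA.png

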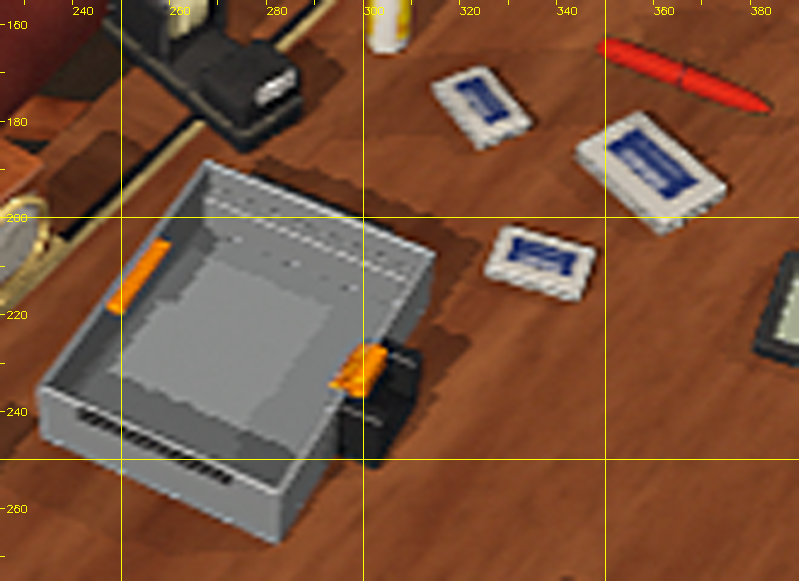

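View pics/cB.png

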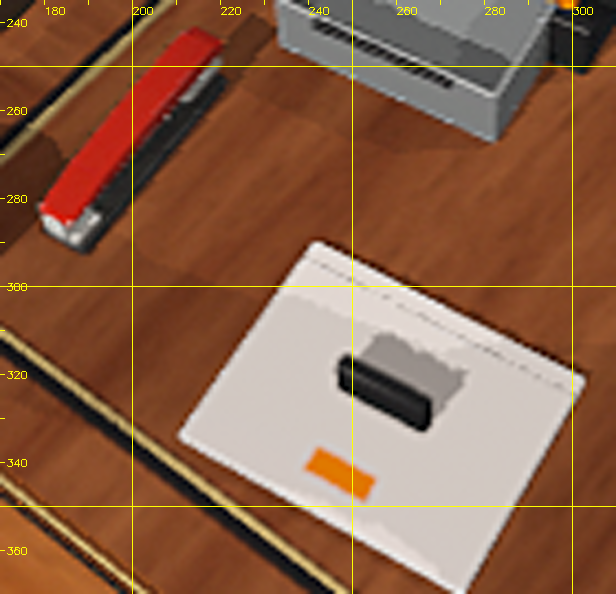

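Run:
```python
from h import *
from scipy.optimize import least_squares
c=cal("scene")
A=lambda v:np.array([225,155])+(np.array(v)+.5)/4.84-.5
B=lambda v:np.array([170,235])+(np.array(v)+.5)/4.4-.5
def rect(name,px,z,model):
    P=w("scene",px,z,c); m=P.mean(0)
    L=[np.linalg.norm(P[i]-P[(i+1)%4])*1e3 for i in range(4)]
    M=np.array(model)
    def f(q):
        C,S=np.cos(q[2]),np.sin(q[2]); W=np.c_[q[0]+C*M[:,0]-S*M[:,1],q[1]+S*M[:,0]+C*M[:,1],np.full(4,z)]
        return (proj("scene",W,c)-px).ravel()
    best=min((least_squares(f,[m[0],m[1],a]) for a in np.arange(4)*np.pi/2),key=lambda r:r.cost)
    print(name,best.x[:2].round(4),"yaw",np.degrees(best.x[2]).round(1),"cost",best.cost.round(2),"sides",np.round(L),"pos",P[:,:2].round(3).tolist())
# order: -x-y, +x-y, +x+y, -x+y
def M(a,b):return [(-a/2,-b/2),(a/2,-b/2),(a/2,b/2),(-a/2,b/2)]
# case +x towards robot(world -x), so +y -> world -y. image order keeper/-y world = case -x,+y
rect("case",A([(40,388),(277,490),(435,253),(207,160)]),.052,M(.160,.206))
rect("pad",A([(577,145),(662,222),(727,180),(640,112)]),.016,M(.056,.086))
rect("plate",B([(585,377),(465,592),(178,436),(320,240)][::-1]),.006,M(.147,.186))
rect("plate2",B([(585,377),(465,592),(178,436),(320,240)]),.006,M(.147,.186))
print("small pads",w("scene",A([(482,108),(540,262)]),.012,c)[:,:2].round(3).tolist())
print("marker ends",w("scene",A([(598,45),(770,107)]),.009,c).round(3).tolist())
print("stapler top ends",w("scene",B([(58,210),(205,35)]),.05,c).round(3).tolist(),"base right edge",w("scene",B([(90,250),(226,85)]),.0,c).round(3).tolist())
print("handle top ends",w("scene",B([(346,358),(432,404)]),.036,c).round(3).tolist(),"mark",w("scene",B([(340,473)]),.006,c).round(3).tolist())
print("keeper",w("scene",A([(140,275)]),.052,c).round(3),"catch",w("scene",A([(360,368)]),.06,c).round(3))
print("clock/tape/glue/mug",w("scene",[(226,205),(268,172),(306,160),(135,310)],0,c)[:,:2].round(3).tolist())
```

```text
case [0.5398 0.0129] yaw -171.3 cost 2.27 sides [153. 200. 158. 203.] pos [[0.6, 0.126], [0.449, 0.1], [0.476, -0.098], [0.632, -0.074]]
pad [ 0.4212 -0.2748] yaw 170.8 cost 50.68 sides [82. 59. 78. 54.] pos [[0.469, -0.259], [0.391, -0.235], [0.376, -0.292], [0.451, -0.31]]
plate [0.388  0.2857] yaw 97.6 cost 0.96 sides [148. 186. 145. 182.] pos [[0.487, 0.225], [0.47, 0.372], [0.287, 0.345], [0.307, 0.202]]
plate2 [0.3925 0.2755] yaw -67.8 cost 6086.28 sides [145. 186. 148. 182.] pos [[0.307, 0.202], [0.287, 0.345], [0.47, 0.372], [0.487, 0.225]]
small pads [[0.538, -0.253], [0.436, -0.163]]
marker ends [[0.509, -0.354, 0.009], [0.387, -0.374, 0.009]]
stapler top ends [[0.605, 0.321, 0.05], [0.62, 0.174, 0.05]] base right edge [[0.596, 0.312, 0.0], [0.61, 0.171, 0.0]]
handle top ends [[0.415, 0.288, 0.036], [0.359, 0.281, 0.036]] mark [[0.383, 0.333, 0.006]]
keeper [[0.607 0.025 0.052]] catch [[0.458 0.007 0.06 ]]
clock/tape/glue/mug [[0.718, 0.023], [0.702, -0.169], [0.635, -0.292], [0.671, 0.437]]
```

The scene crop shows the large pad at native (360,190), clearly bigger than its neighbours at (323,177) and (337,209). The marker is at (367,170). The case, plate and stapler fits all match the given sizes. Next I move above the pad.

move_arm(moves=[[[1,0.616,0.88,-0.3,-0.085],[1,0.616,0.88,-0.3,-0.085],[1,0.616,0.88,-0.3,-0.085],[1,0.616,0.88,-0.3,-0.085],[1,0.616,0.88,-0.3,-0.085],[1,0.616,0.88,-0.3,-0.085],[1,0.616,0.88,-0.3,-0.085],[1,0.616,0.88,-0.3,-0.085]]], squeeze=40)

```text
time: 1.15
tcp_pos: [0.4237, -0.2684, 0.1104]
orientation: [-179.8, 0.1, -14.5]
contact_force: [-0.4, -0.8, -0.7]
width: 0.999
grasp_force: 0.0
```

move_arm(moves=[[[1,0,0,0,0],[1,0,0,0,0]]])

```text
time: 1.4
tcp_pos: [0.4207, -0.2758, 0.1115]
orientation: [179.9, 0.0, -15.1]
contact_force: [-0.2, -0.1, 1.0]
width: 1.001
grasp_force: 0.0
```

Run:
```python
from h import *
c=cal("wrist");a=snapshot("wrist");s=robot.read_state();print(s["tcp_pos"],s["orientation"],s["joint_positions"].round(1))
cv2.imwrite("pics/w1.png",a);np.savez("w1.npz",*c)
P=[(.4215,-.274,.016),(.4215+.043*np.cos(-.262),-.274+.043*np.sin(-.262),.016),(.448,-.364,.017)]
print(proj("wrist",P,c).round())
```

```text
[ 0.42064668 -0.27595376  0.11154696] [ 1.79941572e+02 -9.80478095e-03 -1.51498358e+01] [ 51.3  23.4 -25.3 115.4  14.2  44.1 -87.6]
[[273. 214.]
 [273. 162.]
 [374. 155.]]
```

View pics/w1.png

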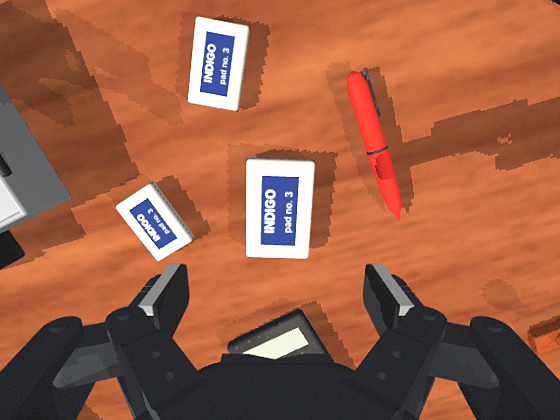

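The wrist view confirms the choice. The large pad is at corners (248,160), (313,160), (310,259) and (246,258). The marker runs from (357,71) to (399,220).

Run:
```python
from h import *
d=np.load("w1.npz");c=(d["arr_0"],float(d["arr_1"]),d["arr_2"],d["arr_3"])
P=w("wrist",[(248,160),(313,160),(310,258),(247,258)],.016,c);print(P.round(4).tolist(),P.mean(0).round(4))
for i in range(4):
  v=P[(i+1)%4]-P[i];print(np.linalg.norm(v).round(4),np.degrees(np.arctan2(v[1],v[0])).round(1))
M=w("wrist",[(357,71),(399,220)],.009,c);v=M[1]-M[0];print(M.round(4).tolist(),M.mean(0).round(4),np.linalg.norm(v),np.degrees(np.arctan2(v[1],v[0])))
```

```text
[[0.4698, -0.2669, 0.016], [0.4564, -0.3165, 0.016], [0.3748, -0.2948, 0.016], [0.3891, -0.2419, 0.016]] [ 0.4226 -0.28    0.016 ]
0.0513 -105.1
0.0845 165.1
0.0548 74.8
0.0845 -17.2
[[0.512, -0.3647, 0.009], [0.386, -0.3775, 0.009]] [ 0.449  -0.3711  0.009 ] 0.1266562018372081 -174.20827209374053
```

move_arm(moves=[[[1,0.004,-0.007,-0.15,0],[1,0.004,-0.007,-0.27,0],[1,0.004,-0.007,-0.27,0],[-0.2,0.004,-0.007,-0.27,0],[-1,0.004,-0.007,-0.27,0],[-1,0.004,-0.007,-0.27,0],[-1,0.004,-0.007,-0.27,0],[-1,0.004,-0.007,-0.27,0]]])

```text
time: 2.45
tcp_pos: [0.4248, -0.2783, 0.0059]
orientation: [179.9, -0.2, -15.0]
contact_force: [-1.5, -0.3, 6.3]
width: 0.635
grasp_force: 42.4
```

move_arm(moves=[[[-1,0,0,0,0],[-1,0,0,0.02,0],[-1,0,0,0.15,0],[-1,0,0,0.3,0],[-1,0,0,0.3,0]]])

```text
time: 3.08
tcp_pos: [0.4268, -0.2788, 0.1291]
orientation: [179.8, -0.6, -15.0]
contact_force: [0.3, -0.3, -2.9]
width: 0.63
grasp_force: 43.1
```

move_arm(moves=[[[-1,0.1,0.2,0,0.08],[-1,0.2,0.4,0,0.16],[-1,0.3275,0.6,0,0.24],[-1,0.3275,0.835,0,0.316],[-1,0.3275,0.835,0,0.316],[-1,0.3275,0.835,0,0.316],[-1,0.3275,0.835,0,0.316],[-1,0.3275,0.835,0,0.316]]])

```text
time: 4.08
tcp_pos: [0.5535, 0.0583, 0.1231]
orientation: [-180.0, 0.0, 71.5]
contact_force: [0.1, -1.1, -1.0]
width: 0.633
grasp_force: 43.1
```

move_arm(moves=[[[-1,0,0,0,0.08],[-1,0,0,0,0.08],[-1,0,0,0,0.08],[-1,0,0,0,0.08]]])

```text
time: 4.58
tcp_pos: [0.5536, 0.0569, 0.123]
orientation: [-179.9, -0.0, 99.7]
contact_force: [0.1, -0.2, -0.6]
width: 0.635
grasp_force: 43.1
```

Run:
```python
from h import *
c=cal("wrist");a=snapshot("wrist");s=robot.read_state();print(s["tcp_pos"],s["orientation"],s["joint_positions"].round(1))
cv2.imwrite("pics/w2.png",a);np.savez("w2.npz",*c)
```

```text
[0.55369652 0.05694167 0.12305772] [-1.79956457e+02 -6.24033545e-03  9.96087922e+01] [ 32.7  36.6 -54.9 106.9  36.1  55.9 -28.9]
```

View pics/w2.png

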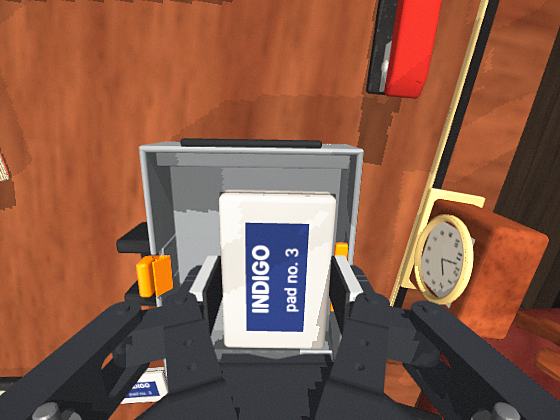

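The pad is held square. In the case, the far rim corners are at (141,146) and (361,149), the catch is at (155,275) and the keeper at (343,275).

Run:
```python
from h import *
d=np.load("w2.npz");c=(d["arr_0"],float(d["arr_1"]),d["arr_2"],d["arr_3"])
P=w("wrist",[(141,146),(361,149)],.052,c);v=P[1]-P[0];a=np.arctan2(v[1],v[0]);print(P.round(4),np.linalg.norm(v),np.degrees(a))
m=P.mean(0)[:2];ex=-np.array([np.cos(a),np.sin(a)]);ey=np.array([-ex[1],ex[0]]);print("centre",m+.103*ey)
Q=w("wrist",[(222,194),(335,198),(224,346),(326,347)],.123-.012,c);print("pad top",Q.round(4),Q.mean(0))
```

```text
[[0.4497 0.0982 0.052 ]
 [0.6026 0.122  0.052 ]] 0.15479608553232022 8.824840732852811
centre [0.54195793 0.00833473]
pad top [[ 0.5187  0.0885  0.111 ]
 [ 0.5781  0.0964  0.111 ]
 [ 0.5311 -0.0082  0.111 ]
 [ 0.5943  0.0017  0.111 ]] [0.55554443 0.04460919 0.111     ]
```

move_arm(moves=[[[-1,0,-0.0215,-0.12,-0.0025],[-1,0,-0.0215,-0.22,-0.0025],[-1,0,-0.0215,-0.27,-0.0025],[-1,0,-0.0215,-0.28,-0.0025],[-1,0,-0.0215,-0.28,-0.0025]]])

```text
time: 5.25
tcp_pos: [0.5549, 0.0492, 0.0122]
orientation: [179.9, -0.0, 98.9]
contact_force: [-0.3, -1.6, -0.6]
width: 0.635
grasp_force: 43.1
```

move_arm(moves=[[[-1,0,0,-0.005,0],[-1,0,0,-0.005,0],[0.47,0,0,-0.005,0],[0.47,0,0,-0.005,0],[0.47,0,0,-0.005,0],[0.47,0,0,0.1,0],[0.47,0,0,0.3,0],[0.8,0,0,0.3,0]]])

```text
time: 6.25
tcp_pos: [0.5564, 0.0496, 0.135]
orientation: [179.7, 0.0, 98.9]
contact_force: [0.5, 0.3, -0.2]
width: 0.895
grasp_force: 0.0
```

move_arm(moves=[[[0.8,-0.29,-0.2,0,-0.05],[0.8,-0.29,-0.4,0,-0.1],[0.2,-0.29,-0.6,0,-0.15],[0.2,-0.29,-0.8,0,-0.2],[0.2,-0.29,-1.0,0,-0.255],[0.2,-0.29,-1.0,0,-0.255],[0.2,-0.29,-1.0,0,-0.255],[0.2,-0.29,-1.0,0,-0.255]]])

```text
time: 7.25
tcp_pos: [0.4354, -0.3581, 0.1303]
orientation: [179.9, 0.1, 12.0]
contact_force: [-0.5, 0.9, -0.6]
width: 0.603
grasp_force: 0.0
```

move_arm(moves=[[[0.2,0,0,0,-0.06],[0.2,0,0,0,-0.06],[0.2,0,0,0,-0.06]]])

```text
time: 7.62
tcp_pos: [0.4378, -0.3511, 0.1308]
orientation: [180.0, 0.1, -8.6]
contact_force: [-0.2, -0.5, -0.5]
width: 0.6
grasp_force: 0.0
```

move_arm(moves=[[[0.2,0.007,-0.0475,0,0.043],[0.2,0.007,-0.0475,-0.1,0.043],[0.2,0.007,-0.0475,-0.25,0.043],[0.2,0.007,-0.0475,-0.317,0.043],[0.2,0.007,-0.0475,-0.317,0.043],[-1,0.007,-0.0475,-0.317,0.043],[-1,0.007,-0.0475,-0.317,0.043],[-1,0.007,-0.0475,-0.317,0.043]]])

```text
time: 8.62
tcp_pos: [0.4423, -0.3714, 0.0064]
orientation: [179.8, -0.1, 6.8]
contact_force: [0.4, 0.8, 6.5]
width: 0.172
grasp_force: 40.3
```

move_arm(moves=[[[-1,0,0,0,0],[-1,0,0,0,0]]])

```text
time: 8.88
tcp_pos: [0.4423, -0.3714, 0.0064]
orientation: [179.8, -0.1, 6.8]
contact_force: [-0.0, -0.3, 7.2]
width: 0.17
grasp_force: 40.4
```

move_arm(moves=[[[-1,0,0,0.15,0],[-1,0,0,0.3,0],[-1,0.153,0.2,0.32,0.05],[-1,0.153,0.4,0.32,0.1],[-1,0.153,0.6,0.32,0.15],[-1,0.153,0.8,0.32,0.2],[-1,0.153,0.8885,0.32,0.2556],[-1,0.153,0.8885,0.32,0.2556]]])

```text
time: 9.88
tcp_pos: [0.5022, -0.0131, 0.1333]
orientation: [179.9, 0.0, 71.7]
contact_force: [0.1, 0.3, 0.3]
width: 0.172
grasp_force: 39.5
```

move_arm(moves=[[[-1,0,0,0,0.06],[-1,0,0,0,0.06]]])

```text
time: 10.12
tcp_pos: [0.5022, -0.014, 0.1332]
orientation: [179.9, 0.1, 93.3]
contact_force: [-0.1, 0.2, -0.2]
width: 0.173
grasp_force: 39.5
```

Run:
```python
from h import *
c=cal("wrist");a=snapshot("wrist");s=robot.read_state();print(s["tcp_pos"],s["orientation"],s["joint_positions"].round(1))
cv2.imwrite("pics/w3.png",a);np.savez("w3.npz",*c)
```

```text
[ 0.50218544 -0.0146927   0.13287525] [1.79974135e+02 5.66860231e-02 9.35988338e+01] [ 44.6  31.  -57.7 114.   33.1  53.1 -26.8]
```

View pics/w3.png

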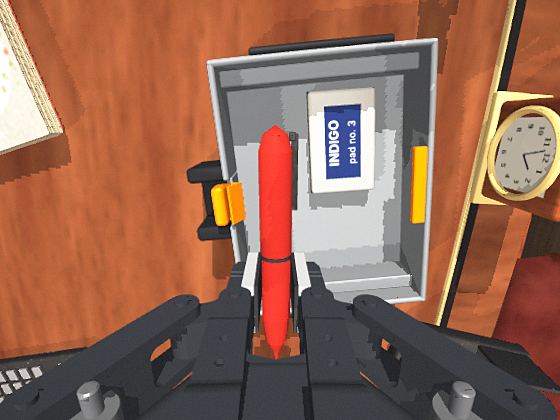

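The pad lies flat in the case with its label at (343,140). The case rim corners are at (208,62), (437,39) and (423,300). The marker is held upright over the catch side of the case.

Run:
```python
from h import *
from scipy.optimize import least_squares
d=np.load("w3.npz");c=(d["arr_0"],float(d["arr_1"]),d["arr_2"],d["arr_3"])
def fit(M,px,z,g):
    M=np.array(M);px=np.array(px,float)
    def f(q):
        C,S=np.cos(q[2]),np.sin(q[2]);return (proj("w",np.c_[q[0]+C*M[:,0]-S*M[:,1],q[1]+S*M[:,0]+C*M[:,1],np.full(len(M),z)],c)-px).ravel()
    r=least_squares(f,g);print(r.x[:2].round(4),np.degrees(r.x[2]).round(1),r.fun.round(1));return r.x
q=fit([(.08,-.103),(-.08,-.103),(-.08,.103)],[(208,62),(437,39),(423,300)],.052,[.54,.01,3.29])
p=fit([(.028,-.043),(-.028,-.043),(-.028,.043),(.028,.043)],[(307,91),(374,89),(373,190),(313,192)],.020,[.555,.05,3.29])
C,S=np.cos(q[2]),np.sin(q[2]);R=np.array([[C,S],[-S,C]])
print("pad in case",R@(p[:2]-q[:2]),"tcp in case",R@(np.array([.5022,-.0147])-q[:2]))
```

```text
[0.5413 0.0074] 188.6 [-3.3 -1.1  1.8 -0.1  1.9  2.9]
[0.5539 0.0463] 187.3 [-0.7 -0.3  2.1 -3.   1.1  0.9 -2.6  3.3]
pad in case [-0.01822293 -0.03658459] tcp in case [0.04196265 0.01607929]
```

move_arm(moves=[[[-1,0.002,-0.0075,0,0.014],[-1,0.002,-0.0075,-0.12,0.014],[-1,0.002,-0.0075,-0.24,0.014],[-1,0.002,-0.0075,-0.29,0.014],[-1,0.002,-0.0075,-0.303,0.014],[-1,0.002,-0.0075,-0.303,0.014]]])

```text
time: 10.92
tcp_pos: [0.5042, -0.018, 0.0118]
orientation: [179.9, 0.0, 97.7]
contact_force: [1.1, 0.8, -0.5]
width: 0.173
grasp_force: 43.2
```

move_arm(moves=[[[-1,0,0,-0.004,0],[-1,0,0,-0.004,0],[-0.48,0,0,-0.004,0],[-0.48,0,0,-0.004,0],[-0.48,0,0,0.03,0],[-0.48,0,0,0.15,0],[0,0,0,0.3,0],[0.5,0,0,0.4,0]]])

```text
time: 11.92
tcp_pos: [0.5023, -0.0178, 0.1738]
orientation: [-180.0, 0.0, 97.8]
contact_force: [0.5, -0.5, 0.3]
width: 0.678
grasp_force: 0.0
```

```bash
cat >> h.py <<'E'
def blob(a,lo,hi,box=None):
    m=cv2.inRange(cv2.cvtColor(a,cv2.COLOR_BGR2HSV),np.array(lo),np.array(hi))
    n,l,s,ce=cv2.connectedComponentsWithStats(m)
    return [(s[i,4],ce[i].round(1).tolist(),cv2.minAreaRect(np.argwhere(l==i)[:,::-1].astype(np.float32))) for i in np.argsort(-s[:,4]) if i and s[i,4]>60][:6]
E
python3 - <<'E'
from h import *
c=cal("wrist");a=snapshot("wrist");cv2.imwrite("pics/w4.png",a)
q=np.array([.5412,.0085]);t=np.radians(188.6);R=np.array([[np.cos(t),np.sin(t)],[-np.sin(t),np.cos(t)]])
for s,ce,r in blob(a,(0,180,120),(6,255,255)):
    b=cv2.boxPoints(r);P=w("wrist",np.vstack([[ce],b]),.012,c);print(s,ce,((P[:,:2]-q)@R.T*1e3).round().tolist())
E
```

```text
903 [277.8, 158.4] [[40.0, -19.0], [47.0, -51.0], [33.0, -50.0], [33.0, 12.0], [49.0, 12.0]]
632 [277.4, 214.5] [[41.0, 40.0], [48.0, 14.0], [34.0, 15.0], [35.0, 77.0], [49.0, 77.0]]
465 [455.5, 6.5] [[-122.0, -154.0], [-107.0, -159.0], [-139.0, -160.0], [-140.0, -148.0], [-108.0, -148.0]]
```

move_arm(moves=[[[1,-0.286,0.751,-0.08,0],[1,-0.286,0.751,-0.08,0],[1,-0.286,0.751,-0.08,0],[1,-0.286,0.751,-0.08,0],[1,-0.286,0.751,-0.08,0],[1,-0.286,0.751,-0.08,0],[1,-0.286,0.751,-0.08,0],[1,-0.286,0.751,-0.08,0]]], squeeze=30)

```text
time: 12.98
tcp_pos: [0.3893, 0.2802, 0.139]
orientation: [-180.0, 0.1, 97.6]
contact_force: [-0.3, 0.4, 0.9]
width: 1.001
grasp_force: 0.0
```

Run:
```python
from h import *
c=cal("wrist");a=snapshot("wrist");cv2.imwrite("pics/w5.png",a)
s=robot.read_state();print(s["tcp_pos"],s["orientation"],s["joint_positions"].round())
for s,ce,r in blob(a,(8,200,120),(20,255,255)):
    b=cv2.boxPoints(r);P=w("wrist",np.vstack([[ce],b]),.006,c);print(s,ce,P[:,:2].round(4).tolist())
```

```text
[0.38952138 0.28015568 0.13908826] [-1.79978182e+02  8.58264161e-02  9.75922580e+01] [ 10.  29. -60. 117.  32.  53. -60.]
734 [277.7, 148.9] [[0.3838, 0.3307], [0.3636, 0.335], [0.4019, 0.3402], [0.404, 0.3261], [0.3652, 0.3209]]
```

View pics/w5.png

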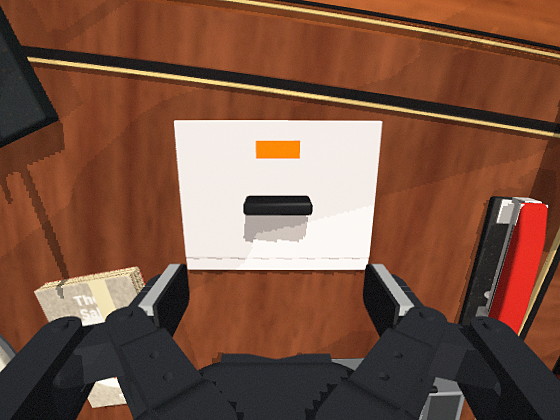

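The wrist view shows the plate square to the gripper, with the mark at (278,149) and the handle at (278,206). By blob measurement the marker is flat in the case, x 33–49 and y −51–77. Next I grip the handle across its ends.

move_arm(moves=[[[1,0.002,0.0075,-0.12,0],[1,0.002,0.0075,-0.24,0],[1,0.002,0.0075,-0.31,0],[1,0.002,0.0075,-0.322,0],[-1,0.002,0.0075,-0.322,0],[-1,0.002,0.0075,-0.322,0],[-1,0.002,0.0075,-0.322,0],[-1,0.002,0.0075,-0.322,0]]])

```text
time: 14.02
tcp_pos: [0.3905, 0.2857, 0.0118]
orientation: [179.9, -0.0, 97.8]
contact_force: [0.1, -1.2, 7.4]
width: 0.694
grasp_force: 33.6
```

move_arm(moves=[[[-1,0,0,0.05,0],[-1,0,0,0.2,0],[-1,0,0,0.3,0],[-1,0,0,0.3,0],[-1,0,0,0.3,0]]])

```text
time: 14.65
tcp_pos: [0.3893, 0.2845, 0.13]
orientation: [-180.0, 0.1, 97.8]
contact_force: [0.3, -0.3, -2.1]
width: 0.693
grasp_force: 34.2
```

move_arm(moves=[[[-1,0.05,-0.1,0.02,0.028],[-1,0.1,-0.2,0.02,0.056],[-1,0.15,-0.3,0.02,0.084],[-1,0.2,-0.4,0.02,0.112],[-1,0.25,-0.5,0.02,0.14],[-1,0.28,-0.6,0.02,0.168],[-1,0.301,-0.702,0.02,0.196],[-1,0.301,-0.702,0.02,0.224]]])

```text
time: 15.65
tcp_pos: [0.5092, 0.0002, 0.1359]
orientation: [-179.9, -0.2, 178.4]
contact_force: [-0.4, 0.9, -1.8]
width: 0.693
grasp_force: 34.1
```

move_arm(moves=[[[-1,0,0,0,0.028],[-1,0,0,0,0.028],[-1,0,0,0,0.028]]])

```text
time: 16.02
tcp_pos: [0.5091, 0.0049, 0.1376]
orientation: [180.0, -0.1, -171.6]
contact_force: [-0.1, 1.3, -2.2]
width: 0.692
grasp_force: 34.1
```

Run:
```python
from h import *
for n in ("wrist","side","scene"):
    a=snapshot(n);cv2.imwrite(f"pics/{n}6.png",a)
c=cal("wrist");np.savez("w6.npz",*c)
s=robot.read_state();print(s["tcp_pos"],s["orientation"],s["joint_positions"].round())
a=cv2.imread("pics/wrist6.png")
for s,ce,r in blob(a,(8,200,120),(20,255,255)):print(s,ce,r)
b=cv2.imread("pics/scene6.png")[150:300,180:360];cv2.imwrite("pics/c6.png",np.hstack([a,cv2.resize(b,(240,200))[0:0] if 0 else cv2.copyMakeBorder(cv2.resize(b,(240,200),interpolation=cv2.INTER_CUBIC),0,220,0,0,0)]))
```

```text
[0.50962008 0.00481688 0.13833976] [-1.79976124e+02 -1.85945078e-02 -1.71546413e+02] [ 53.  46. -78. 113.  51.  66.  52.]
2445 [276.0, 179.9] ((276.0, 180.0), (30.0, 80.0), 90.0)
```

View pics/c6.png

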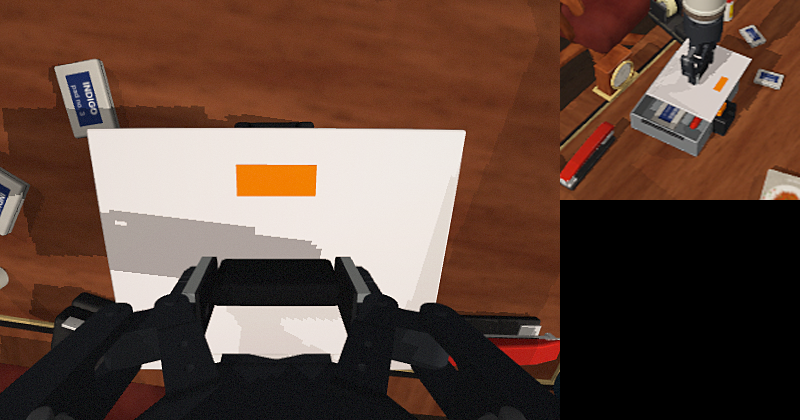

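The plate is level, square over the case and offset toward the catch. The mark is at (276,180), the catch-edge corners are at (88,129) and (465,130), and the catch housing shows beyond them. Now I calibrate a tilt gauge from the mark and lower the plate to just above the catch.

move_arm(moves=[[[-1,0,0,-0.08,0],[-1,0,0,-0.15,0],[-1,0,0,-0.157,0],[-1,0,0,-0.157,0]]])

```text
time: 16.68
tcp_pos: [0.5102, 0.005, 0.0764]
orientation: [180.0, 0.0, -171.5]
contact_force: [0.4, 1.1, -0.9]
width: 0.693
grasp_force: 34.0
```

```bash
cat > tilt.py <<'E'
from h import *
from scipy.optimize import least_squares
from scipy.spatial.transform import Rotation as Ro
def relcam(c,tcp,ori):
    # camera extrinsics -> tool frame
    R=cv2.Rodrigues(c[2])[0];t=c[3].ravel();Rt=Ro.from_euler("xyz",ori,degrees=True).as_matrix()
    return R@Rt, R@tcp+t
def plate(a,c,corn=None):
    """fit plate offset dx, height h, tilt: plate frame in a level frame at TCP with plate x = tool x"""
    pass
def markrect(a):
    b=blob(a,(8,200,120),(20,255,255))[0]; m=cv2.boxPoints(b[2]);m=m[np.argsort(m[:,1])]
    return m, b
def fit(a,c,tcp,yaw,MW=None,extra=None):
    m,b=markrect(a); y0,y1=m[:2,1].mean()-.5,m[2:,1].mean()+.5; 
    y=np.radians(yaw);ex=np.array([np.cos(y),np.sin(y),0]);ey=np.array([-np.sin(y),np.cos(y),0]);ez=np.array([0,0,1.])
    def P(q,p): # q: dx,h,tilt(+ = +x up); pivot 31 mm above underside
        ct,st=np.cos(q[2]),np.sin(q[2]);x,z=p[0]+q[0],p[2]-.031
        return tcp+ex*(x*ct-z*st)+ey*p[1]+ez*(q[1]+x*st+z*ct)
    return m,b,P
E
python3 - <<'E'
from tilt import *
d=np.load("w6.npz");c=(d["arr_0"],float(d["arr_1"]),d["arr_2"],d["arr_3"])
tcp=np.array([.5096,.0048,.1383]);a=cv2.imread("pics/wrist6.png")
m,b,P=fit(a,c,tcp,-171.55);print(m.round(1).tolist())
# level now: solve dx,h, mark half sizes
obs=np.array([[236,164.5],[317,164.5],[236,195.5],[317,195.5],[88,129],[465,130]])
def f(v):
    q=[v[0],v[1],0];pts=[(.048+sx*v[2],sy*v[3],.006) for sx in(1,-1) for sy in(-1,1)]+[(.0735,-.093,.006),(.0735,.093,.006)]
    return (proj("w",[P(q,np.array(p)) for p in pts],c)-obs).ravel()
for s in(1,-1):
    r=least_squares(f,[0,.019,.008,.02*s]);print(s,r.x.round(4),r.cost,r.fun.round(1))
E
python3 -c "
from h import *
print(robot.read_state()['tcp_pos'],robot.read_state()['contact_force'])"
```

```text
[[236.0, 165.0], [316.0, 165.0], [316.0, 195.0], [236.0, 195.0]]
1 [ -179524.6652 -1420117.9532    70741.1775  -191476.3105] 37247.03442127847 [  -1.4  -16.4   -0.2  -16.4   -0.3  -17.4   -1.3  -17.4  187.7   34.3
 -189.3   33.3]
-1 [ -149696.4107 -1184163.4263    58987.4348  -159662.2665] 37247.03582758271 [  -1.4  -16.4   -0.2  -16.4   -0.3  -17.4   -1.3  -17.4  187.7   34.3
 -189.3   33.3]
[0.51017632 0.00503126 0.07644252] [ 0.39108774  1.11099874 -0.94394836]
```

Run:
```python
from tilt import *
d=np.load("w6.npz");c=(d["arr_0"],float(d["arr_1"]),d["arr_2"],d["arr_3"])
tcp=np.array([.5096,.0048,.1383]);a=cv2.imread("pics/wrist6.png")
m,b,P=fit(a,c,tcp,-171.55)
obs=np.array([[236,164.5],[317,164.5],[236,195.5],[317,195.5],[88,129],[465,130]])
def f(v):
    q=[v[0],v[1],0];pts=[(.048+sx*v[2],sy*v[3],.006) for sx in(1,-1) for sy in(1,-1)]+[(.0735,.093,.006),(.0735,-.093,.006)]
    return (proj("w",[P(q,np.array(p)) for p in pts],c)-obs).ravel()
r=least_squares(f,[0,.019,.008,.02]);print(r.x.round(4),r.cost,r.fun.round(1))
```

```text
[-0.002   0.0169  0.008   0.0206] 1.25029508099381 [-0.8 -0.   0.3 -0.   0.3 -0.1 -0.9 -0.1 -0.3  0.7 -0.2 -0.5]
```

move_arm(moves=[[[-1,0,0,-0.015,0],[-1,0,0,-0.02,0],[-1,0,0,-0.025,0],[-1,0,0,-0.03,0],[-1,0,0,-0.03,0]]])

```text
time: 17.3
tcp_pos: [0.5102, 0.0048, 0.0639]
orientation: [180.0, 0.0, -171.5]
contact_force: [2.0, 0.2, 5.1]
width: 0.694
grasp_force: 35.0
```

```bash
cat > tm.py <<'E'
from tilt import *
c=cal("wrist");s=robot.read_state();a=snapshot("wrist");tcp=s["tcp_pos"];yaw=s["orientation"][2]
m,b,P=fit(a,c,tcp,yaw)
x0,x1,y0,y1=m[:,0].min()-.0,m[:,0].max()+.7,m[:,1].min()-.5,m[:,1].max()+.5
obs=np.array([[x0,y0],[x1,y0],[x0,y1],[x1,y1]])
def f(v):
    return np.r_[(proj("w",[P([v[0],v[1],v[2]],np.array((.048+sx*.008,sy*.0206+v[3],.006))) for sx in(1,-1) for sy in(1,-1)],c)-obs).ravel(),(v[0]+.002)*500,(v[1]-.0169)*500]
r=least_squares(f,[-.002,.0169,.1,0]);print("m",m.tolist(),"tcp",tcp,"dx,h,tilt",r.x[:2].round(4),np.degrees(r.x[2]).round(1),r.fun.round(1))
q=np.array([.5412,.0085]);t=np.radians(188.5);R=np.array([[np.cos(t),np.sin(t)],[-np.sin(t),np.cos(t)]])
for n,p in(("-x under",(-.0735,0,0)),("+x under",(.0735,0,0)),("centre",(0,0,0))):
    W=P(r.x[:3],np.array(p));print(n,"in case",(np.r_[R@(W[:2]-q),W[2]]*1e3).round(1))
print("F",s["contact_force"].round(1),"yaw",yaw.round(2),"grip",s["grasp_force"])
E
python3 tm.py
```

```text
m [[234.0, 161.0], [319.0, 161.0], [319.0, 192.0], [234.0, 192.0]] tcp [0.51019028 0.00477115 0.06391687] dx,h,tilt [-0.002   0.0178] 7.7 [-0.8  0.1  0.8  0.1  1.1 -0.1 -1.2 -0.1  0.   0.4]
-x under in case [-39.4  -0.9  40.8]
+x under in case [106.3  -0.9  60.6]
centre in case [33.4 -0.9 50.7]
F [2.  0.2 5.1] yaw -171.49 grip 35.042447447776794
```

move_arm(moves=[[[-1,0,0,-0.005,0],[-1,0,0,-0.01,0],[-1,0,0,-0.01,0]]])

```text
time: 17.73
tcp_pos: [0.5103, 0.0048, 0.0603]
orientation: [-180.0, 0.1, -171.5]
contact_force: [2.2, 0.5, 10.0]
width: 0.692
grasp_force: 35.7
```

```bash
python3 tm.py
```

```text
m [[233.0, 159.99998474121094], [320.0, 159.99998474121094], [233.0, 190.99998474121094], [320.0, 190.99998474121094]] tcp [0.51026881 0.00482936 0.06028439] dx,h,tilt [-0.002   0.0179] 11.1 [-0.9  0.1  0.9  0.   1.3 -0.  -1.4 -0.1 -0.   0.5]
-x under in case [-37.   -1.   33.2]
+x under in case [107.2  -0.9  61.5]
centre in case [35.1 -0.9 47.3]
F [ 2.2  0.5 10. ] yaw -171.48 grip 35.701096057891846
```

move_arm(moves=[[[-1,0,0,0.006,0],[-1,0.03,0.0045,0.006,0],[-1,0.06,0.009,0.006,0],[-1,0.08,0.012,0.006,0],[-1,0.08,0.012,0.006,0]]])

```text
time: 18.4
tcp_pos: [0.5422, 0.0098, 0.0618]
orientation: [180.0, -0.0, -171.5]
contact_force: [-0.2, 0.1, -0.9]
width: 0.692
grasp_force: 34.5
```

```bash
python3 tm.py
```

```text
m [[233.0, 160.0], [319.0, 160.0], [319.0, 191.0], [233.0, 191.0]] tcp [0.54218804 0.00982252 0.06180902] dx,h,tilt [-0.0018  0.0177] 9.5 [-0.8  0.1  0.9  0.   1.2 -0.  -1.3 -0.1  0.1  0.4]
-x under in case [-70.3  -1.2  36.5]
+x under in case [74.6 -1.1 60.8]
centre in case [ 2.2 -1.2 48.7]
F [-0.2  0.1 -0.9] yaw -171.49 grip 34.50872719287872
```

move_arm(moves=[[[-1,0.006,0.001,0,0],[-1,0.011,0.0017,0,0],[-1,0.011,0.0017,0,0]]])

```text
time: 18.82
tcp_pos: [0.5463, 0.0101, 0.0622]
orientation: [-180.0, 0.0, -171.5]
contact_force: [-0.0, 0.2, -1.8]
width: 0.691
grasp_force: 34.5
```

move_arm(moves=[[[-1,0.005,0.0007,0,0],[-1,0.007,0.001,0,0],[-1,0.007,0.001,0,0]]])

```text
time: 19.2
tcp_pos: [0.5477, 0.0103, 0.0617]
orientation: [-180.0, -0.1, -171.4]
contact_force: [-5.4, -1.4, 0.5]
width: 0.696
grasp_force: 34.7
```

```bash
python3 tm.py
python3 - <<'E'
from h import *
a=snapshot("scene");b=cv2.resize(a[170:280,215:335],(545,500),interpolation=cv2.INTER_CUBIC);cv2.imwrite("pics/s7.png",b)
E
```

```text
m [[233.0, 159.99998474121094], [319.0, 159.99998474121094], [233.0, 190.99998474121094], [319.0, 190.99998474121094]] tcp [0.54773965 0.01028624 0.06173662] dx,h,tilt [-0.0019  0.0177] 9.7 [-0.8  0.1  0.9  0.   1.2 -0.1 -1.3 -0.1  0.1  0.4]
-x under in case [-75.8  -0.9  36.3]
+x under in case [69.1 -0.7 60.9]
centre in case [-3.4 -0.8 48.6]
F [-5.4 -1.4  0.5] yaw -171.45 grip 34.72615957260132
```

move_arm(moves=[[[-1,-0.002,0,-0.004,0],[-1,-0.004,0,-0.008,0],[-1,-0.007,-0.001,-0.012,0],[-1,-0.007,-0.001,-0.015,0],[-1,-0.007,-0.001,-0.015,0]]])

```text
time: 19.92
tcp_pos: [0.5463, 0.0103, 0.0565]
orientation: [-180.0, 0.0, -171.5]
contact_force: [-5.1, -0.7, 5.8]
width: 0.696
grasp_force: 35.3
```

```bash
python3 tm.py
```

```text
m [[233.0, 160.0], [318.0, 160.0], [318.0, 191.0], [233.0, 191.0]] tcp [0.54627224 0.0102508  0.05647502] dx,h,tilt [-0.0016  0.0176] 7.8 [-0.8  0.1  0.8  0.1  1.1 -0.1 -1.1 -0.1  0.2  0.3]
-x under in case [-75.4  -1.   33.1]
+x under in case [70.2 -1.  53.2]
centre in case [-2.6 -1.  43.1]
F [-5.1 -0.7  5.8] yaw -171.49 grip 35.27579963207245
```

move_arm(moves=[[[0.8,0,0,0,0],[1,0,0,0,0],[1,0,0,0,0],[1,0,0,0.1,0],[1,0,0,0.2,0],[1,0,0,0.2,0],[1,0,0,0.2,0]]])

```text
time: 20.85
tcp_pos: [0.5461, 0.0097, 0.1357]
orientation: [-180.0, -0.0, -171.5]
contact_force: [-0.5, -0.5, -0.6]
width: 0.999
grasp_force: 0.0
```

```bash
cat > pm.py <<'E'
from tilt import *
# free-plate fit: level y, unknown x, z of -x edge fixed? use mark corners + catch edge
c=cal("wrist");s=robot.read_state();a=snapshot("wrist");cv2.imwrite("pics/last.png",a)
q=np.array([.5412,.0085]);t=np.radians(188.5);ex=np.array([np.cos(t),np.sin(t),0]);ey=np.array([-np.sin(t),np.cos(t),0]);O=np.r_[q,0.]
m,b=markrect(a);m=m[np.argsort(m[:,1])];print("tcp",s["tcp_pos"].round(4),"mark",m.round(1).tolist(),b[0])
obs=np.array([[m[:,0].min(),m[:,1].min()-.5],[m[:,0].max()+.7,m[:,1].min()-.5],[m[:,0].min(),m[:,1].max()+.5],[m[:,0].max()+.7,m[:,1].max()+.5]])
def f(v): # -x underside edge at x=v0,z=.034 tilt v1, y v2
    ct,st=np.cos(v[1]),np.sin(v[1]);W=[]
    for sx in(1,-1):
        for sy in(1,-1):
            x,y,z=.0735+.048+sx*.008,v[2]+sy*.0206,.006
            W.append(O+ex*(v[0]+x*ct-z*st)+ey*y+np.array([0,0,.034+x*st+z*ct]))
    return (proj("w",W,c)-obs).ravel()
r=least_squares(f,[-.074,.05,0]);v=r.x;print("-x edge",v[0].round(4),"tilt",np.degrees(v[1]).round(1),"y",v[2].round(4),"res",r.fun.round(1),"catch edge top z",.034+.147*np.sin(v[1])+.006*np.cos(v[1]))
E
python3 pm.py
```

```text
tcp [0.5461 0.0097 0.1357] mark [[254.0, 92.0], [296.0, 92.0], [296.0, 119.0], [254.0, 119.0]] 1126
-x edge -0.0358 tilt -13.9 y 0.0 res [-3.   4.5  3.   4.5 -2.9 -4.5  3.  -4.5] catch edge top z 0.004385122813651159
```

```bash
python3 - <<'E'
from h import *
a=cv2.imread("pics/last.png")
for b in blob(a,(8,200,120),(20,255,255)):print(b)
E
cat > /tmp/p; sed -i 's/^m,b=markrect(a)/bb=[x for x in blob(a,(8,200,120),(20,255,255)) if x[2][0][1]>float(__import__("sys").argv[1])][0];b=bb;m=cv2.boxPoints(bb[2])/' pm.py; python3 pm.py 125
```

```text
(np.int32(1126), [275.2, 105.4], ((275.0, 105.5), (27.0, 42.0), 90.0))
(np.int32(1048), [276.3, 155.5], ((276.0, 156.0), (20.0, 52.0), 90.0))
(np.int32(766), [276.5, 290.9], ((276.0, 290.5), (11.0, 68.0), 90.0))
tcp [0.5457 0.0097 0.1352] mark [[250.0, 147.0], [302.0, 147.0], [302.0, 166.0], [250.0, 166.0]] 1050
-x edge -0.0772 tilt 0.2 y -0.0008 res [-0.1 -0.3  0.1 -0.3  0.4  0.3 -0.4  0.3] catch edge top z 0.040474998523074554
```

move_arm(moves=[[[-1,-0.129,-0.021,0,0],[-1,-0.129,-0.021,0,0],[-1,-0.129,-0.021,0,0],[-1,-0.129,-0.021,-0.1,0],[-1,-0.129,-0.021,-0.175,0],[-1,-0.129,-0.021,-0.175,0],[-1,-0.129,-0.021,-0.175,0]]])

```text
time: 21.82
tcp_pos: [0.4957, 0.0024, 0.067]
orientation: [180.0, 0.1, -171.5]
contact_force: [0.1, 0.3, 0.3]
width: -0.004
grasp_force: 0.0
```

move_arm(moves=[[[-1,0,0,-0.01,0],[-1,0,0,-0.02,0],[-1,0,0,-0.03,0],[-1,0,0,-0.03,0]]])

```text
time: 22.32
tcp_pos: [0.4943, 0.0016, 0.0539]
orientation: [-180.0, -0.0, -171.5]
contact_force: [-0.9, 0.2, 0.8]
width: -0.004
grasp_force: 0.0
```

move_arm(moves=[[[-1,0,0,-0.005,0],[-1,0,0,-0.01,0],[-1,0,0,-0.015,0],[-1,0,0,-0.015,0]]])

```text
time: 22.82
tcp_pos: [0.4945, 0.0019, 0.0479]
orientation: [180.0, -0.0, -171.5]
contact_force: [0.2, -0.5, 0.4]
width: -0.0
grasp_force: 0.0
```

move_arm(moves=[[[-1,0,0,-0.005,0],[-1,0,0,-0.01,0],[-1,0,0,-0.01,0]]])

```text
time: 23.2
tcp_pos: [0.4945, 0.0018, 0.0439]
orientation: [180.0, -0.0, -171.5]
contact_force: [-0.6, -0.3, 0.4]
width: 0.0
grasp_force: 0.0
```

move_arm(moves=[[[-1,0,0,-0.004,0],[-1,0,0,-0.008,0],[-1,0,0,-0.01,0],[-1,0,0,-0.01,0]]])

```text
time: 23.7
tcp_pos: [0.4945, 0.0017, 0.0402]
orientation: [-180.0, -0.0, -171.5]
contact_force: [-0.4, -0.9, 2.4]
width: -0.001
grasp_force: 0.7
```

move_arm(moves=[[[-1,0,0,-0.004,0],[-1,0,0,-0.008,0],[-1,0,0,-0.008,0]]])

```text
time: 24.08
tcp_pos: [0.4946, 0.0017, 0.0399]
orientation: [-179.8, 0.0, -171.5]
contact_force: [-10.6, -4.7, 35.5]
width: 0.001
grasp_force: 17.8
```

move_arm(moves=[[[-1,0,0,0.1,0],[0,0,0,0.2,0],[1,0.118,0.017,0.2,0],[1,0.118,0.017,0.2,0],[1,0.118,0.017,0.2,0],[1,0.118,0.017,0.2,0]]], squeeze=40)

```text
time: 24.82
tcp_pos: [0.5406, 0.0085, 0.1164]
orientation: [-180.0, -0.1, -171.4]
contact_force: [-0.4, -0.1, -0.7]
width: 1.0
grasp_force: 0.0
```

```bash
python3 pm.py 115
python3 - <<'E'
from h import *
a=cv2.imread("pics/last.png")
for b in blob(a,(8,200,120),(20,255,255)):print(b)
a=snapshot("scene");b=cv2.resize(a[180:280,215:335],(600,500),interpolation=cv2.INTER_CUBIC);cv2.imwrite("pics/s8.png",b)
E
```

```text
tcp [0.5406 0.0085 0.1164] mark [[253.0, 101.0], [299.0, 101.0], [253.0, 134.0], [299.0, 134.0]] 1512
-x edge -0.0418 tilt -10.0 y -0.0003 res [-3.6  6.3  3.6  6.4 -3.4 -6.3  3.4 -6.3] catch edge top z 0.014502658835226908
(np.int32(1512), [275.9, 117.3], ((276.0, 117.5), (45.99999237060547, 32.99999237060547), -0.0))
(np.int32(1120), [276.3, 163.7], ((276.5056457519531, 163.7440643310547), (20.715330123901367, 53.47391128540039), 88.66777801513672))
(np.int32(920), [276.1, 309.8], ((276.5, 310.0), (12.0, 73.0), 90.0))
```

move_arm(moves=[[[1,0.003,0,-0.08,0],[1,0.003,0,-0.15,0],[1,0.003,0,-0.166,0],[1,0.003,0,-0.166,0],[-1,0.003,0,-0.166,0],[-1,0.003,0,-0.166,0],[-1,0.003,0,-0.166,0],[-1,0.003,0,-0.166,0]]])

```text
time: 25.92
tcp_pos: [0.5437, 0.0087, 0.0519]
orientation: [-180.0, 0.1, -171.5]
contact_force: [-1.2, -0.3, 5.5]
width: 0.686
grasp_force: 42.9
```

move_arm(moves=[[[-1,0,0,0.003,0],[-1,0,0,0.006,0],[-1,0,0,0.009,0],[-1,0,0,0.009,0]]])

```text
time: 26.42
tcp_pos: [0.543, 0.0085, 0.0541]
orientation: [180.0, -0.0, -171.5]
contact_force: [0.2, 1.2, -1.7]
width: 0.688
grasp_force: 43.2
```

move_arm(moves=[[[-1,0,0,0.002,0],[-1,0,0,0.004,0],[-1,0,0,0.004,0]]])

```text
time: 26.8
tcp_pos: [0.5426, 0.0084, 0.0555]
orientation: [180.0, -0.0, -171.5]
contact_force: [-0.6, 0.4, -3.2]
width: 0.686
grasp_force: 43.6
```

move_arm(moves=[[[-1,0,0,0.002,0],[-1,0,0,0.003,0],[-1,0,0,0.003,0]]])

```text
time: 27.18
tcp_pos: [0.5425, 0.0085, 0.0566]
orientation: [-180.0, -0.0, -171.5]
contact_force: [-1.5, 0.2, -5.4]
width: 0.689
grasp_force: 44.0
```

move_arm(moves=[[[-1,0,0,0.002,0],[-1,0,0,0.004,0],[-1,0,0,0.004,0]]])

```text
time: 27.55
tcp_pos: [0.5425, 0.0084, 0.0575]
orientation: [180.0, -0.1, -171.5]
contact_force: [2.5, 1.7, -20.0]
width: 0.688
grasp_force: 47.5
```

```bash
python3 tm.py
```

```text
m [[244.0, 86.0], [310.0, 86.0], [310.0, 134.0], [244.0, 134.0]] tcp [0.54248141 0.00838481 0.05746861] dx,h,tilt [0.0318 0.0054] 0.1 [-7.1  9.3  7.2  9.3 -6.1 -7.2  6.1 -7.2 16.9 -5.7]
-x under in case [-42.9   0.3  31.8]
+x under in case [104.1   0.3  32. ]
centre in case [30.6  0.3 31.9]
F [  2.5   1.7 -20. ] yaw -171.49 grip 47.45541572570801
```

The catch holds a 20 N tug. Now I ease down and release.

move_arm(moves=[[[-1,0,0,-0.01,0],[-1,0,0,-0.015,0],[-1,0,0,-0.015,0],[1,0,0,-0.015,0],[1,0,0,-0.015,0],[1,0,0,0.1,0],[1,0,0,0.22,0],[1,0,0,0.33,0]]])

```text
time: 28.6
tcp_pos: [0.5433, 0.0088, 0.1925]
orientation: [180.0, 0.1, -171.5]
contact_force: [0.7, 0.0, -0.3]
width: 0.999
grasp_force: 0.0
```

move_arm(moves=[[[1,0.06,0.15,0,-0.03],[1,0.12,0.3,0,-0.06],[1,0.174,0.45,0,-0.09],[1,0.174,0.58,0,-0.12],[1,0.174,0.58,0,-0.15],[1,0.174,0.58,0,-0.18],[1,0.174,0.58,0,-0.21],[1,0.174,0.58,0,-0.24]]])

```text
time: 29.6
tcp_pos: [0.6126, 0.2411, 0.1908]
orientation: [180.0, -0.0, 102.3]
contact_force: [-0.6, -0.3, -0.3]
width: 1.001
grasp_force: 0.0
```

move_arm(moves=[[[1,0,0,0,-0.02],[1,0,0,0,-0.02],[1,0,0,0,-0.02]]])

```text
time: 29.98
tcp_pos: [0.6126, 0.2407, 0.1907]
orientation: [180.0, -0.0, 95.5]
contact_force: [0.2, -0.1, -0.4]
width: 1.0
grasp_force: 0.0
```

Run:
```python
from h import *
c=cal("wrist");a=snapshot("wrist");cv2.imwrite("pics/w9.png",a)
s=robot.read_state();print(s["tcp_pos"],s["orientation"],s["joint_positions"].round())
for s,ce,r in blob(a,(0,180,100),(6,255,255))[:3]:
    b=cv2.boxPoints(r);P=w("wrist",np.vstack([[ce],b]),.05,c);print(s,ce,np.round(b).tolist(),P[:,:2].round(4).tolist())
```

```text
[0.61258382 0.2406525  0.19056416] [ 1.79993541e+02 -1.70532003e-02  9.54906671e+01] [ 11.  40. -53.  89.  33.  68. -43.]
3662 [282.7, 193.7] [[271.0, 119.0], [296.0, 119.0], [296.0, 270.0], [271.0, 270.0]] [[0.6182, 0.249], [0.6005, 0.317], [0.6231, 0.3192], [0.6404, 0.1689], [0.6143, 0.1665]]
```

View pics/w9.png

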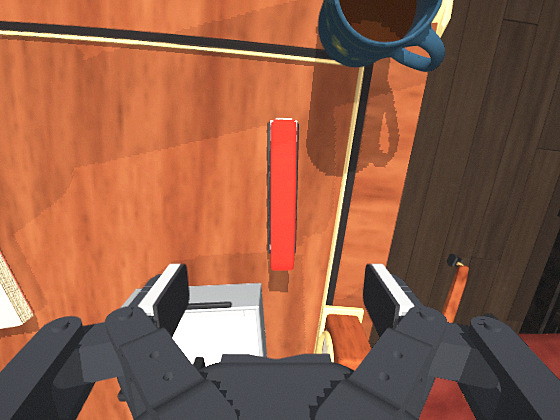

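The last view shows the stapler top from (271,119) to (296,270), aligned with the gripper and clear of the mug at (380,30). I grasp it by its arm.

move_arm(moves=[[[1,0.011,0.006,-0.12,0.001],[1,0.011,0.006,-0.25,0.001],[1,0.011,0.006,-0.36,0.001],[1,0.011,0.006,-0.394,0.001],[0,0.011,0.006,-0.394,0.001],[-1,0.011,0.006,-0.394,0.001],[-1,0.011,0.006,-0.394,0.001],[-1,0.011,0.006,-0.394,0.001]]], squeeze=50)

```text
time: 31.02
tcp_pos: [0.6185, 0.2435, 0.035]
orientation: [179.8, -0.0, 95.7]
contact_force: [0.1, -0.3, 6.5]
width: 0.273
grasp_force: 50.4
```

move_arm(moves=[[[-1,0,0,0,0],[-1,0,0,0,0],[-1,0,0,0.05,0],[-1,0,0,0.15,0],[-1,0,0,0.25,0],[-1,0,0,0.25,0]]])

```text
time: 31.78
tcp_pos: [0.6188, 0.2445, 0.1376]
orientation: [179.6, -0.1, 95.7]
contact_force: [0.6, 1.4, -3.5]
width: 0.274
grasp_force: 49.7
```

move_arm(moves=[[[-1,-0.03,-0.14,0,0.002],[-1,-0.06,-0.28,0,0.004],[-1,-0.09,-0.42,0,0.006],[-1,-0.095,-0.575,0,0.008],[-1,-0.095,-0.575,0,0.008],[-1,-0.095,-0.575,-0.06,0.008],[-1,-0.095,-0.575,-0.12,0.008],[-1,-0.095,-0.575,-0.14,0.008]]])

```text
time: 32.78
tcp_pos: [0.5771, 0.0133, 0.0746]
orientation: [-179.8, -0.0, 98.7]
contact_force: [0.3, -2.1, 29.3]
width: 0.272
grasp_force: 54.4
```

move_arm(moves=[[[-1,0,0,-0.006,0],[-1,0,0,-0.012,0],[-1,0,0,-0.012,0]]])

```text
time: 33.15
tcp_pos: [0.5778, 0.0134, 0.0744]
orientation: [-179.8, 0.1, 98.7]
contact_force: [-9.5, -1.9, 22.4]
width: 0.274
grasp_force: 53.0
```

move_arm(moves=[[[-1,0,0,0.006,0],[-1,0,0,0.006,0],[-0.2,0,0,0.006,0],[-0.2,0,0,0.006,0],[-0.2,0,0,0.05,0],[0.2,0,0,0.2,0],[0.2,0,0,0.35,0],[0.2,0,0,0.35,0]]])

```text
time: 34.15
tcp_pos: [0.5825, 0.0144, 0.2187]
orientation: [179.4, 0.1, 98.6]
contact_force: [0.5, -0.0, -0.4]
width: 0.597
grasp_force: 0.0
```

Run:
```python
from h import *
c=cal("wrist");a=snapshot("wrist")
q=np.array([.5412,.0085]);t=np.radians(188.5);R=np.array([[np.cos(t),np.sin(t)],[-np.sin(t),np.cos(t)]])
print(robot.read_state()["tcp_pos"],robot.read_state()["contact_force"].round(1))
for n in("wrist","scene"):
  c=cal(n);a=snapshot(n);cv2.imwrite(f"pics/{n}10.png",a)
  for s,ce,r in blob(a,(0,180,100),(6,255,255))[:2]:
    b=cv2.boxPoints(r);P=w(n,b,.09,c);print(n,s,np.round(b).tolist(),((P[:,:2]-q)@R.T*1e3).round().tolist())
  for s,ce,r in blob(a,(8,200,120),(20,255,255))[:3]:
    P=w(n,[ce],.04,c);print(" orange",s,ce,((P[:,:2]-q)@R.T*1e3).round().tolist())
```

```text
[0.5807991  0.01339841 0.21582844] [-0.4  0.3 -0. ]
wrist 4007 [[260.0, 121.0], [287.0, 121.0], [287.0, 277.0], [260.0, 277.0]] [[-27.0, -74.0], [-50.0, -74.0], [-52.0, 75.0], [-25.0, 75.0]]
wrist 62 [[20.0, 346.0], [28.0, 346.0], [28.0, 354.0], [20.0, 354.0]] [[246.0, 164.0], [236.0, 163.0], [239.0, 174.0], [249.0, 175.0]]
 orange 673 [163.5, 194.2] [[82.0, 2.0]]
 orange 506 [304.3, 192.7] [[-72.0, 0.0]]
 orange 471 [196.3, 192.2] [[46.0, -0.0]]
scene 373 [[246.0, 225.0], [273.0, 187.0], [280.0, 192.0], [253.0, 230.0]] [[-46.0, -84.0], [-48.0, 74.0], [-21.0, 67.0], [-20.0, -90.0]]
scene 104 [[223.0, 147.0], [231.0, 135.0], [244.0, 144.0], [236.0, 156.0]] [[-266.0, 148.0], [-274.0, 209.0], [-218.0, 194.0], [-212.0, 135.0]]
 orange 444 [179.5, 377.0] [[25.0, -502.0]]
 orange 315 [216.1, 198.0] [[-197.0, -7.0]]
 orange 237 [351.4, 304.0] [[298.0, -141.0]]
```

The stapler is at case x ≈ −38, y ≈ 0 with its top at the expected height. The mark is at (46, 0), as it should be for a seated plate. I'm handing in.

```bash
python3 -c "
from station import robot
print(robot.close_job())"
```

```text
the job is handed in; nothing more can be done
None
```

The kit case is packed and the job handed in at about 34 s, with no verdict returned: the pad and marker are on the case floor, the divider is under the keeper and the catch, which held a 20 N tug, and the stapler is base down on the plate beside the handle.

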